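# Close the cutlery caddy: end flaps in, lid down under its clip

### The arm

A 6-joint arm with a two-finger parallel gripper is mounted at the origin on the work surface. World frame = base frame: x ahead of the robot, y to its left, z up, the work surface at z = 0. Lengths are in mm, angles in rad, forces in N, time in s.
With the tool pointing down it reaches from about 275 to 850 mm from the base axis. Payload 5.2 kg.
Tool frame: the origin (TCP) lies midway between the tips of the shut fingers; the grasp point (between the pads) lies 19 mm behind it; z points along the fingers, y is the line along which they close (so a half turn about z gives the same grasp; the last joint's range is limited). The gripper opens to 85 mm and grips with 20 to 120 N. Pads are 22 mm wide; open, the fingers measure 114 mm over their backs; the gripper's body (76 mm by 85 mm) begins 54 mm behind the grasp point. The pads swing forward as they close: fully open they stand 13 mm farther back than shut.
Start: joints at [-0.203, 0.259, 1.535, -0, 1.348, -0.203], TCP at [550.005, 0.023, 231.31] pointing down, gripper open.
Joint ranges: [-3.14, 3.14], [-0.91, 2.08], [0.19, 2.58], [-1.22, 4.36], [0.22, 2.71], [-3.12, 3.12]. Speed limits (rad/s): [2.57, 2.57, 3.14, 3.14, 3.14, 3.14].

### API

Orientations are given as a rotation vector (axis times angle).
In Python, from rig import observe, grab_frame, get_calibration, finish_job gives the robot as it stands. The module is installed in compiled form; this text tells all that it offers.
- The arm moves only by the tool servo_tool, never from a script. Its argument "steps" is a list of rows, each a list of 7 numbers: the shift along the tool's x, y, z in m, then the turn, a rotation vector about the tool's x, y, z in degrees, then the opening, from 0 (shut) to 1 (fully open). In form: [[x, y, z, rx, ry, rz, jaw], ...]. A call has 1 to 8 rows; each row is the pose to reach, as a shift and turn from the pose commanded when the call began, along the tool's axes at that moment; what a row does not reach only later rows make up. A row lasts 1/8 s, in which the tool goes at most 62.5 mm and 10.7 degrees, less where a joint would pass 70% of its speed; a pose out of reach is approached as far as the arm can. A call with a gripper value outside its range is refused whole. The fingers move at their own pace and stop on an object; "grip_force" is the grip in N (left out, the last holds). Time passes only in rows, so rows that repeat a pose let the fingers close. It gives the time, the measured TCP pose, the force, the opening and the grip force at its end, in the units of the state.
- observe(): the state, without advancing time (a new reading comes with each control period).
- grab_frame(name): name is "scene" or "side" or "wrist"; returns the picture (400x640x3 uint8, red, green, blue); there is no depth.
- get_calibration(name): a dict with "K" (3x3 intrinsics, pixels), "R" (3x3) and "t" (3): a world point X has camera coordinates R X + t. Camera axes: x right, y down, z forward; pixel columns grow to the right and rows downward; lengths in mm; the calibration is good to about 2 mm. The wrist camera is an equidistant fisheye: a pixel r from the principal point sees the ray r / f radians off the axis. A picture is of the moment at which its call begins: read the wrist's pose just before it. get_calibration takes no time and is no camera call; for the wrist camera it gives the pose at the moment of the call.
- finish_job(): hands the job in; it is judged then, once.
The state is a dict: "clock": time; "joints": joint angles; "joint_velocities": joint speeds; "joint_torque": joint torques, N m; "tcp_pos": TCP position; "eef_rot": TCP orientation; "force": force on the tool from outside, world axes, zero at the start; "ft_torque": the same for the moment, N m; "gripper_width": opening from 0.0 (shut) to 1.0 (fully open); "grip_force": force on a finger pad.
Only numpy, scipy, OpenCV 4.12 (cv2) and the standard library are available. Lean on these libraries where they do the work, as an engineer would, in place of code of your own. Each camera call takes 0.05 s, during which the arm holds its last target. There are 200 camera calls.

### The job

Close up the cutlery caddy on the drainer: fold both green end flaps down flat over the spoons first, then swing the white lid over on top of them and press its front edge down, firmly but gently, until it snaps fully home under the orange spring clip. Leave the ramekin, the cup and the bottle where they are.

Things in the scene. Friction and masses are not known exactly. Their poses are not given: they have to be found in the camera images.
- caddy: grey rack with moulded-on cutlery caddy, fixed. Origin on the work surface under the caddy's centre; x from the clip (front) to the lid hinge (rear), y to the left end, z up. Rack plate 12 mm thick, x -105 to 105, y -130 to 300 mm. Caddy: open box 130 (x) x 180 (y) mm, walls 4 mm, rim 92 mm above the work surface, four teaspoons in it. Green flaps on its y ends, lid on the rear wall
- flap_left_hinge (a point): middle of the left end flap's hinge line (parallel to the caddy's x), 88 mm left of the caddy's centre and 91 mm above the work surface
- flap_right_hinge (a point): middle of the right end flap's hinge line (parallel to the caddy's x), 88 mm right of the caddy's centre and 91 mm above the work surface
- flap_left_edge (a point): middle of the left flap's free edge, 72 mm from its hinge. The flap is a green plate 116 mm wide along the hinge and 4 mm thick
- flap_right_edge (a point): middle of the right flap's free edge, 72 mm from its hinge; same plate as the left one
- flap_left (a joint): angle of the left flap (rad): 0 lying flat over the caddy, 1.57 upright, more leaning outwards, stop at 2.4. Stiff hinge, stays where it is left; 1 to 2 N at the edge turns it
- flap_right (a joint): angle of the right flap (rad), counted like the left one
- lid_hinge (a point): middle of the lid's hinge line (parallel to the caddy's y) on the rear wall, 65 mm behind the caddy's centre and 100 mm above the work surface
- lid_edge (a point): middle of the lid's free edge, 132 mm from its hinge. The lid is a white plate 184 mm wide along the hinge and 5 mm thick; shut and clipped, its top face is 102.5 mm above the work surface
- lid_pad (a point): centre of the black press pad (26 x 50 mm) on the lid's outer face, 105 mm from the hinge and 27 mm from the free edge
- lid (a joint): angle of the lid (rad): 0 shut and held by the clip, 1.57 upright, more leaning to the rear, stop at 2.4; it can be pressed to a hard stop at -0.03. Stiff hinge, stays where left; 1 to 3 N at the edge turns it. From 0.03 rad down it squeezes a rubber seal on the front rim, which lifts it again unless clipped. It and the flaps block one another: flaps folded in later lie on top of it
- clip_nose (a point): inner tip of the orange spring clip at the middle of the caddy's front wall, 105 mm above the work surface. Its nose is a 50 mm long ridge, 45 degree slope above, flat below, 4 mm over the lid's edge, which must go past it from above. The lid meets it at about 0.09 rad. It snaps back over the lid only once the lid is pressed slightly below 0, against the seal: 15 to 20 N on the pad
- clip (a joint): how far the clip is pushed outwards (m): 0 at rest or snapped over the lid, about 0.004 while the lid edge passes, stop at 0.009; sprung, 2 N at rest, 400 N/m
- ramekin_centre (a point): white ceramic ramekin, 84 mm diameter, 48 mm high, standing loose to the right of the caddy; centre, half-way up
- espresso_cup_centre (a point): blue glass espresso cup, 68 mm diameter, 60 mm high, standing loose to the right of the caddy; centre, half-way up
- bottle_centre (a point): stainless bottle with black twist cap, 66 mm diameter, 190 mm long, lying loose along the caddy's x between two low ribs on the left part of the rack; its middle, on its axis

How it is judged (in metres and radians):
On the way, in this order (a step that is already met when the one before it is completed fails the run):
1. both end flaps are folded down (within 0.15 rad of flat) while the lid is still open (above 0.8 rad) (value of joint each of flap_left, flap_right below 0.15 rad and value of joint lid above 0.8 rad), for 0.2 s.
2. the lid is down under the clip (within 0.02 rad of shut) and the clip has sprung back over it (value of joint lid below 0.02 rad and value of joint clip below 0.002 m), for 0.2 s.
At the end, for the whole second after the job is handed in: Both end flaps lie within 0.1 rad of flat, the lid lies over them within 0.02 rad of shut, at rest, and the clip has sprung back over its edge (pushed out by less than 2 mm) (all of step 2 and value of joint each of flap_left, flap_right below 0.1 rad and velocity of joint lid below 0.05 rad/s); the robot touches nothing.
It fails at once if the gripper presses on the lid with more than 50 N (contact force between the fingers and lid above 50 N).
It fails at once if the gripper presses on an end flap with more than 50 N (contact force between the fingers and flap_left above 50 N or contact force between the fingers and flap_right above 50 N).
It fails at once if the ramekin, the cup or the bottle is moved by more than 20 mm (distance of any of ramekin_centre, espresso_cup_centre, bottle_centre from where it was at the start of the episode above 0.02 m).
It also fails if it takes over 61 s, if anything falls off the work surface, if the arm or the gripper's body presses on something with over 40 N, if the wrist force passes 120 N, or if a joint passes its speed limit or range.

## Working session

There is one attempt and no reset: what is moved stays moved. The work goes in short steps, Python scripts to look and compute and a tool call to move; the robot and the scene stay as the last step left them, time stands still between calls to the robot, and variables do not carry over. Pictures are saved under pics/ and viewed, at most 10 in all, crops included, and the job is handed in when it is done.

Besides the shell and the picture viewer there is one more tool, called after "Request:" by a JSON object that holds its "op" and its "data". servo_tool: Moves the arm, as the interface text tells. Its arguments: {"type":"object","properties":{"steps":{"type":"array","items":{"type":"array","items":{"type":"number"}}},"grip_force":{"type":"number"}},"required":["steps"]}

```bash
mkdir -p pics; python3 - <<'E'
from rig import *
import cv2,numpy as np
s=observe();print(s['clock'],s['tcp_pos'],s['eef_rot'],s['gripper_width'],s['force'])
a=grab_frame("scene");b=grab_frame("side")
np.save('pics/a.npy',a);np.save('pics/b.npy',b)
cv2.imwrite('pics/a.png',a[...,::-1]);cv2.imwrite('pics/b.png',b[...,::-1])
for n in("scene","side"):
    c=get_calibration(n);print(n,np.round(c['K'],1).tolist(),np.round(-c['R'].T@c['t'],0),np.round(c['R'],3).tolist())
E
```

```text
0.0 [5.49457298e+02 1.16314574e-01 2.30475240e+02] [-2.22039951e+00 -2.22033086e+00  1.57622892e-03] 1.0022679685594171 [-0.32759986 -0.38088214 -0.50809547]
scene [[494.9, 0.0, 316.4], [0.0, 494.9, 201.8], [0.0, 0.0, 1.0]] [1000.  -70.  922.] [[0.199, 0.98, 0.01], [0.818, -0.161, -0.552], [-0.539, 0.118, -0.834]]
side [[450.3, 0.0, 326.5], [0.0, 450.3, 200.4], [0.0, 0.0, 1.0]] [ 160. -698.  675.] [[0.902, -0.432, -0.016], [-0.265, -0.522, -0.811], [0.341, 0.735, -0.585]]
```

View pics/a.png

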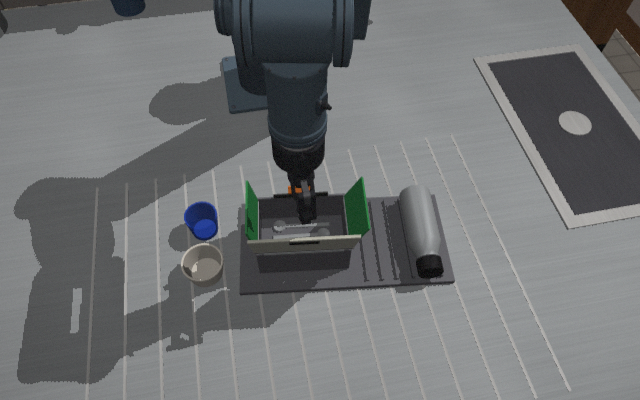

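View pics/b.png

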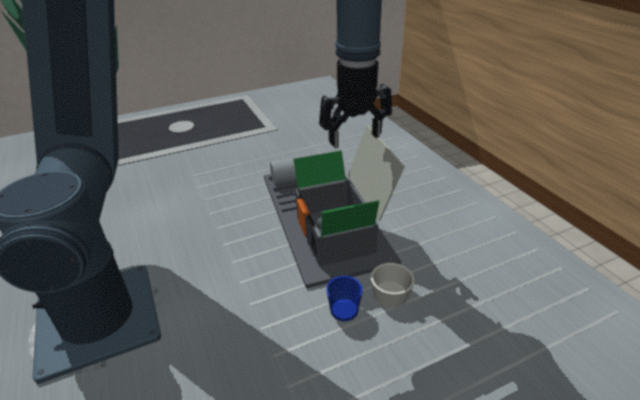

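The scene view shows the clip side facing the robot (orange at about (295,190)), with both flaps near upright and the lid leaning open at the rear. Plate corners are near (240,290), (452,283) and (437,197). Next I'll measure from the enlarged crops.

```bash
python3 - <<'E'
import cv2,numpy as np
a=np.load('pics/a.npy')[160:310,170:470];b=np.load('pics/b.npy')[110:310,240:440]
cv2.imwrite('pics/a2.png',cv2.resize(a[...,::-1],(800,400),interpolation=cv2.INTER_CUBIC))
cv2.imwrite('pics/b2.png',cv2.resize(b[...,::-1],(600,600),interpolation=cv2.INTER_CUBIC))
E
```

```text
(no output)
```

View pics/a2.png

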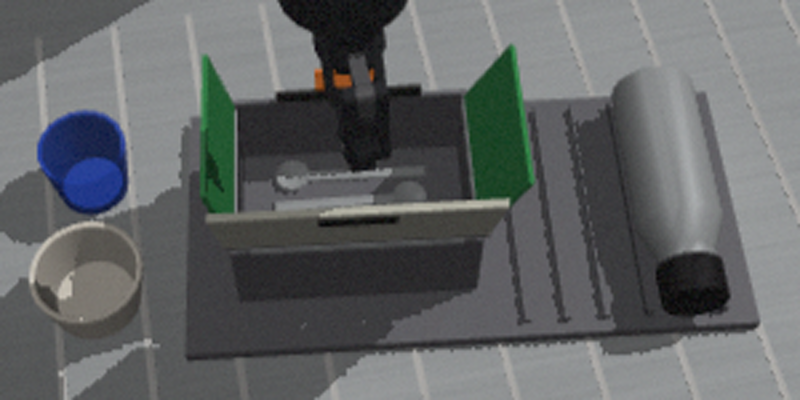

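View pics/b2.png

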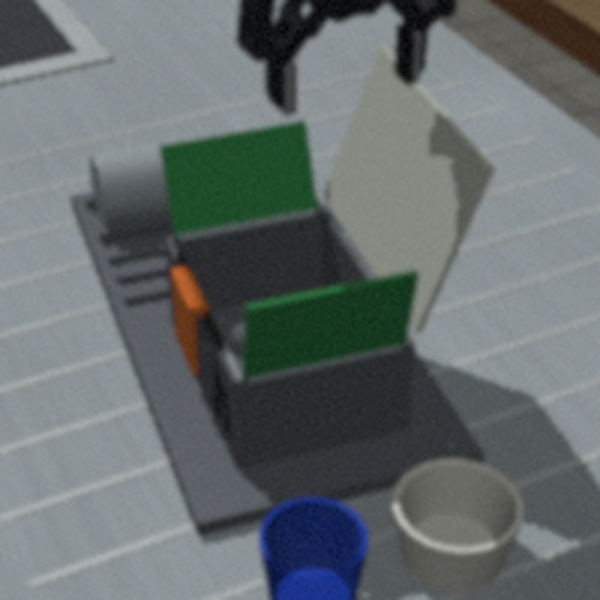

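The crops show the plate corners, the flap free edges and the lid's free edge clearly. I'll fit the caddy pose from the plate corners, then get the angles from the edge corners.

```bash
cat > geo.py <<'E'
from rig import *
import numpy as np
from scipy.optimize import least_squares
C={n:get_calibration(n) for n in("scene","side")}
A=lambda u,v:("scene",170+(u+.5)/800*300-.5,160+(v+.5)/400*150-.5)
B=lambda u,v:("side",240+(u+.5)/3-.5,110+(v+.5)/3-.5)
def proj(n,X):
    c=C[n];p=c['K']@(c['R']@X+c['t']);return p[:2]/p[2]
def Rz(y):return np.array([[np.cos(y),-np.sin(y),0],[np.sin(y),np.cos(y),0],[0,0,1]])
def W(p,q):return np.array([p[0],p[1],0])+Rz(p[2])@np.array(q,float)
def ray(n,u,v):
    c=C[n];d=c['R'].T@np.linalg.inv(c['K'])@[u,v,1];return -c['R'].T@c['t'],d/np.linalg.norm(d)
def onz(o,z):
    c,d=ray(*o);return c+d*(z-c[2])/d[2]
E
python3 - <<'E'
from geo import *
obs=[(A(188,354),(105,-130,12)),(A(757,324),(105,300,12)),(A(705,93),(-105,300,12)),(B(200,525),(-105,-130,12)),(B(73,200),(-105,300,12)),(B(485,458),(105,-130,12)),
(A(238,104),(-61,-86,92)),]
for o,q in obs:print(o[0],q,np.round(onz(o,q[2]),1))
f=lambda p:np.concatenate([proj(o[0],W(p,q))-o[1:] for o,q in obs[:6]])
r=least_squares(f,[540,0,0],loss='soft_l1',x_scale=[10,10,.1]);p=r.x;print(p,np.round(r.fun,1));np.save('p.npy',p)
L=lambda x,a:(x,88-72*np.cos(a),91+72*np.sin(a))
Rr=lambda x,a:(x,-88+72*np.cos(a),91+72*np.sin(a))
D=lambda y,a:(65-132*np.cos(a),y,100+132*np.sin(a))
def fit(name,os):
    g=lambda a:np.concatenate([proj(o[0],W(p,fn(x,a[0])))-o[1:] for o,fn,x in os])
    r=least_squares(g,[1.6]);print(name,r.x,np.round(r.fun,1))
fit('L',[(A(513,45),L,-58),(A(533,187),L,58),(B(163,147),L,-58),(B(303,123),L,58)])
fit('R',[(A(203,55),Rr,-58),(B(245,303),Rr,-58),(B(415,273),Rr,58)])
fit('lid',[(A(207,216),D,-92),(A(508,201),D,92),(B(385,50),D,92),(B(493,168),D,-92)])
print('clip',[np.round(x,1) for x in (onz(A(345,78),105),W(p,(-69,0,105)))])
for o in(A(84,140),A(84,265)):print(onz(o,55))
E
```

```text
scene (105, -130, 12) [ 592.4 -131.    12. ]
scene (105, 300, 12) [651.4 289.6  12. ]
scene (-105, 300, 12) [443.7 320.   12. ]
side (-105, -130, 12) [ 386.6 -106.1   12. ]
side (-105, 300, 12) [443.1 313.6  12. ]
side (105, -130, 12) [ 591.3 -136.8   12. ]
scene (-61, -86, 92) [434.1 -65.2  92. ]
[ 5.06586893e+02  8.03888120e+00 -1.37584908e-01] [-2.1  0.5  0.6  0.  -0.1  0.  -0.8  0.4 -0.5 -1.1  0.2 -0.7]
L [2.04753371] [ 0.1  0.6 -0.1 -0.6 -0.9 -0.   0.8 -0.4]
R [1.72990123] [ 0.9 -0.2  0.5  1.2  0.9 -0.5]
lid [1.90835919] [-1.7  0.4 -0.5  0.3 -0.5 -1.2 -0.3  0.6]
clip [array([435.1,  17.1, 105. ]), array([438.2,  17.5, 105. ])]
[ 419.29980766 -186.50968247   55.        ]
[ 527.71066221 -194.38768748   55.        ]
```

Request:
{"op": "servo_tool", "data": {"steps": [[0.04,-0.006,0,0,0,2,0],[0.08,-0.012,0,0,0,4,0],[0.12,-0.018,0,0,0,6,0],[0.157,-0.023,0,0,0,7.9,0],[0.157,-0.023,0,0,0,7.9,0],[0.157,-0.023,0,0,0,7.9,0]], "grip_force": 20}}

```text
clock: 0.85
tcp_pos: [526.9, 156.7, 231.0]
eef_rot: [2.368, 2.064, -0.001]
force: [-0.1, -0.1, -1.0]
gripper_width: -0.001
grip_force: 0.0
```

Request:
{"op": "servo_tool", "data": {"steps": [[0,0,0.045,0,0,0,0],[0,0,0.083,0,0,0,0],[-0.012,0,0.083,0,0,0,0],[-0.025,0,0.083,0,0,0,0],[-0.038,0,0.081,0,0,0,0],[-0.051,0,0.08,0,0,0,0],[-0.062,0,0.081,0,0,0,0],[-0.072,0,0.083,0,0,0,0]]}}

```text
clock: 1.85
tcp_pos: [517.4, 84.8, 148.7]
eef_rot: [2.369, 2.062, 0.001]
force: [0.8, 0.8, 0.1]
gripper_width: -0.001
grip_force: 0.6
```

Request:
{"op": "servo_tool", "data": {"steps": [[-0.008,0,0.005,0,0,0,0],[-0.015,0,0.01,0,0,0,0],[-0.021,0,0.016,0,0,0,0],[-0.027,0,0.022,0,0,0,0],[-0.031,0,0.029,0,0,0,0],[-0.034,0,0.036,0,0,0,0],[-0.036,0,0.042,0,0,0,0],[-0.037,0,0.046,0,0,0,0]]}}

```text
clock: 2.85
tcp_pos: [511.9, 48.9, 101.8]
eef_rot: [-2.369, -2.063, 0.001]
force: [0.5, 0.2, 1.1]
gripper_width: 0.001
grip_force: 0.6
```

Request:
{"op": "servo_tool", "data": {"steps": [[0,0,0.003,0,0,0,0],[0,0,0.006,0,0,0,0],[0,0,0.008,0,0,0,0],[0,0,0.008,0,0,0,0]]}}

```text
clock: 3.35
tcp_pos: [512.0, 49.2, 94.1]
eef_rot: [-2.369, -2.063, 0.0]
force: [1.1, 0.1, 1.0]
gripper_width: 0.002
grip_force: 0.0
```

Request:
{"op": "servo_tool", "data": {"steps": [[0,0,0.0005,0,0,0,0],[0,0,0.001,0,0,0,0],[0,0,0.001,0,0,0,0]]}}

```text
clock: 3.72
tcp_pos: [512.0, 49.1, 93.3]
eef_rot: [-2.369, -2.063, -0.0]
force: [0.1, 1.3, 0.5]
gripper_width: 0.001
grip_force: 0.2
```

```bash
python3 - <<'E'
from rig import *
import cv2
b=grab_frame("side")[110:310,240:440];s=observe();print(s['clock'],s['tcp_pos'],s['force'])
cv2.imwrite('pics/b3.png',cv2.resize(b[...,::-1],(600,600),interpolation=cv2.INTER_CUBIC))
E
```

```text
3.775 [512.0292861   49.1299098   93.33128309] [0.20424652 0.85413989 0.75156849]
```

View pics/b3.png

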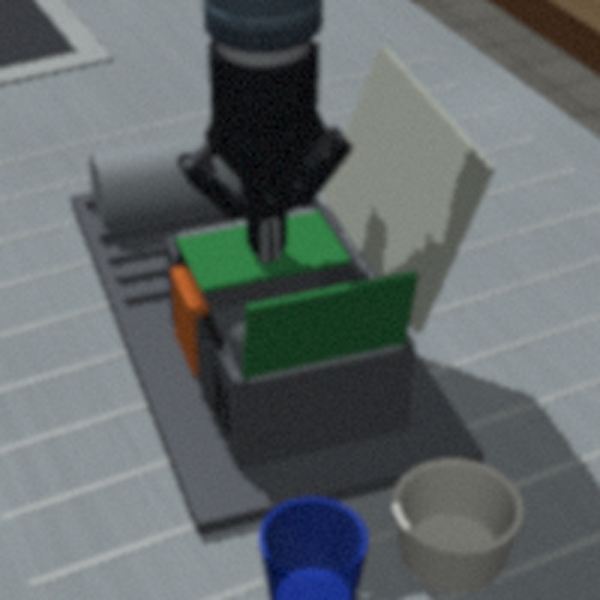

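The left flap lies over the caddy, with its free edge running from (205,290) to (355,262). I'll press a little further to find the stop.

Request:
{"op": "servo_tool", "data": {"steps": [[0,0,0.0005,0,0,0,0],[0,0,0.001,0,0,0,0],[0,0,0.0015,0,0,0,0],[0,0,0.0015,0,0,0,0]]}}

```text
clock: 4.28
tcp_pos: [512.1, 49.1, 92.8]
eef_rot: [2.369, 2.063, 0.001]
force: [-3.1, -0.2, 9.5]
gripper_width: 0.004
grip_force: 4.9
```

Request:
{"op": "servo_tool", "data": {"steps": [[0,0,-0.045,0,0,0,0],[0,0,-0.095,0,0,0,0],[-0.05,0,-0.1,0,0,0,0],[-0.1,0,-0.1,0,0,0,0],[-0.15,0,-0.1,0,0,0,0],[-0.191,0,-0.1,0,0,0,0],[-0.191,0,-0.075,0,0,0,0],[-0.191,0,-0.056,0,0,0,0]]}}

```text
clock: 5.28
tcp_pos: [485.4, -141.0, 147.0]
eef_rot: [-2.371, -2.061, 0.0]
force: [0.2, -0.1, -0.4]
gripper_width: -0.002
grip_force: 0.0
```

Request:
{"op": "servo_tool", "data": {"steps": [[0.015,0,0,0,0,0,0],[0.03,0,0,0,0,0,0],[0.042,0,-0.002,0,0,0,0],[0.052,0,-0.002,0,0,0,0],[0.062,0,-0.001,0,0,0,0],[0.072,0,0.001,0,0,0,0]]}}

```text
clock: 6.02
tcp_pos: [496.2, -68.3, 147.1]
eef_rot: [2.368, 2.063, 0.001]
force: [0.9, -1.3, 0.4]
gripper_width: -0.001
grip_force: 0.7
```

Request:
{"op": "servo_tool", "data": {"steps": [[0.008,0,0.005,0,0,0,0],[0.015,0,0.01,0,0,0,0],[0.021,0,0.016,0,0,0,0],[0.027,0,0.022,0,0,0,0],[0.031,0,0.029,0,0,0,0],[0.034,0,0.036,0,0,0,0],[0.036,0,0.042,0,0,0,0],[0.037,0,0.046,0,0,0,0]]}}

```text
clock: 7.02
tcp_pos: [500.6, -32.0, 100.3]
eef_rot: [-2.369, -2.063, 0.0]
force: [0.2, -0.3, 1.7]
gripper_width: 0.007
grip_force: 0.6
```

Request:
{"op": "servo_tool", "data": {"steps": [[0,0,0.003,0,0,0,0],[0,0,0.006,0,0,0,0],[0,0,0.007,0,0,0,0],[0,0,0.008,0,0,0,0],[0,0,0.0085,0,0,0,0],[0,0,0.009,0,0,0,0],[0,0,0.009,0,0,0,0]]}}

```text
clock: 7.9
tcp_pos: [500.8, -32.2, 92.9]
eef_rot: [2.369, 2.063, 0.0]
force: [-3.8, 1.8, 9.5]
gripper_width: -0.0
grip_force: 4.8
```

Request:
{"op": "servo_tool", "data": {"steps": [[0,0,-0.05,0,0,0,0],[0,0,-0.1,0,0,0,0],[0.02,0,-0.15,0,0,0,0],[0.041,0.03,-0.175,0,0,0,0],[0.041,0.075,-0.175,0,0,0,0],[0.041,0.12,-0.175,0,0,0,0],[0.041,0.155,-0.175,0,0,0,0],[0.041,0.155,-0.175,0,0,0,0]]}}

```text
clock: 8.9
tcp_pos: [661.4, -13.6, 265.1]
eef_rot: [-2.369, -2.062, 0.002]
force: [-0.2, 0.2, 0.1]
gripper_width: -0.006
grip_force: 0.0
```

```bash
python3 - <<'E'
from rig import *
import cv2
b=grab_frame("side")[60:260,240:440];s=observe();print(s['clock'],s['tcp_pos'],s['force'])
cv2.imwrite('pics/b4.png',cv2.resize(b[...,::-1],(600,600),interpolation=cv2.INTER_CUBIC))
E
```

```text
8.95 [660.10849064 -13.19920796 265.41519911] [-0.64521903 -0.51575183  0.5354374 ]
```

View pics/b4.png

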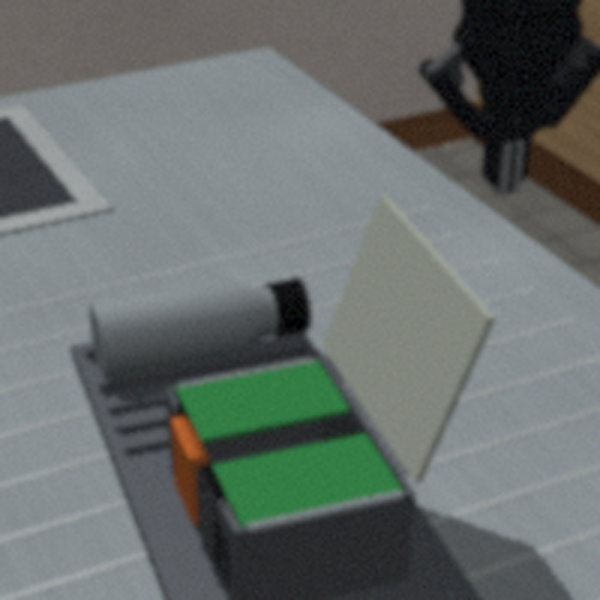

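Both flaps lie flat, the lid is still open and undisturbed, and the fingers are behind and above its edge. Now I'll swing the lid.

Request:
{"op": "servo_tool", "data": {"steps": [[0,0,0.035,0,0,0,0],[0,0,0.066,0,0,0,0],[0,-0.015,0.066,0,0,0,0],[0,-0.03,0.064,0,0,0,0],[0,-0.045,0.062,0,0,0,0],[0,-0.06,0.06,0,0,0,0],[0,-0.075,0.059,0,0,0,0]]}}

```text
clock: 9.82
tcp_pos: [584.7, -2.5, 208.4]
eef_rot: [2.369, 2.063, 0.001]
force: [1.1, -0.2, 0.3]
gripper_width: 0.002
grip_force: 0.6
```

Request:
{"op": "servo_tool", "data": {"steps": [[0,-0.015,0.001,0,0,0,0],[0,-0.029,0.004,0,0,0,0],[0,-0.041,0.008,0,0,0,0],[0,-0.053,0.014,0,0,0,0],[0,-0.065,0.022,0,0,0,0],[0,-0.074,0.03,0,0,0,0],[0,-0.082,0.038,0,0,0,0],[0,-0.088,0.045,0,0,0,0]]}}

```text
clock: 10.82
tcp_pos: [497.8, 9.6, 162.2]
eef_rot: [-2.369, -2.063, 0.001]
force: [0.1, 0.3, 1.5]
gripper_width: -0.001
grip_force: 0.4
```

Request:
{"op": "servo_tool", "data": {"steps": [[0,-0.005,0.009,0,0,0,0],[0,-0.009,0.018,0,0,0,0],[0,-0.012,0.027,0,0,0,0],[0,-0.015,0.035,0,0,0,0],[0,-0.017,0.041,0,0,0,0],[0,-0.018,0.041,0,0,0,0]]}}

```text
clock: 11.58
tcp_pos: [480.2, 12.1, 121.2]
eef_rot: [-2.368, -2.063, 0.001]
force: [-0.4, 0.1, 0.7]
gripper_width: 0.001
grip_force: 0.0
```

Request:
{"op": "servo_tool", "data": {"steps": [[0,0,-0.008,0,0,0,0],[0,-0.014,-0.008,0,0,0,0],[0,-0.014,0,0,0,0,0],[0,-0.014,0.003,0,0,0,0],[0,-0.014,0.006,0,0,0,0],[0,-0.014,0.008,0,0,0,0]]}}

```text
clock: 12.32
tcp_pos: [466.8, 13.9, 113.5]
eef_rot: [-2.369, -2.063, 0.0]
force: [-0.8, -0.9, 0.3]
gripper_width: -0.001
grip_force: 0.3
```

Request:
{"op": "servo_tool", "data": {"steps": [[0,0,0.001,0,0,0,0],[0,0,0.002,0,0,0,0],[0,0,0.003,0,0,0,0],[0,0,0.003,0,0,0,0]]}}

```text
clock: 12.82
tcp_pos: [466.8, 13.9, 111.5]
eef_rot: [2.369, 2.063, 0.0]
force: [-3.0, 0.2, 6.6]
gripper_width: 0.002
grip_force: 3.3
```

Request:
{"op": "servo_tool", "data": {"steps": [[0,0,0.0007,0,0,0,0],[0,0,0.0014,0,0,0,0],[0,0,0.002,0,0,0,0],[0,0,0.002,0,0,0,0]]}}

```text
clock: 13.32
tcp_pos: [466.7, 13.9, 109.8]
eef_rot: [2.369, 2.063, 0.0]
force: [-4.5, 0.1, 10.9]
gripper_width: -0.0
grip_force: 5.3
```

Request:
{"op": "servo_tool", "data": {"steps": [[0,0,0.0007,0,0,0,0],[0,0,0.0014,0,0,0,0],[0,0,0.002,0,0,0,0],[0,0,0.002,0,0,0,0]]}}

```text
clock: 13.82
tcp_pos: [466.6, 13.9, 108.8]
eef_rot: [2.368, 2.063, 0.0]
force: [-7.1, 1.1, 20.2]
gripper_width: -0.003
grip_force: 9.8
```

Request:
{"op": "servo_tool", "data": {"steps": [[0,0,0.0005,0,0,0,0],[0,0,0.001,0,0,0,0],[0,0,0.001,0,0,0,0]]}}

```text
clock: 14.2
tcp_pos: [466.8, 13.9, 105.6]
eef_rot: [-2.369, -2.063, 0.0]
force: [0.3, -0.0, -0.8]
gripper_width: -0.004
grip_force: 0.0
```

Request:
{"op": "servo_tool", "data": {"steps": [[0,0,0.0007,0,0,0,0],[0,0,0.0014,0,0,0,0],[0,0,0.002,0,0,0,0],[0,0,0.002,0,0,0,0]]}}

```text
clock: 14.7
tcp_pos: [466.8, 13.9, 104.3]
eef_rot: [2.369, 2.063, -0.0]
force: [-2.0, -0.6, 7.8]
gripper_width: -0.003
grip_force: 3.9
```

Request:
{"op": "servo_tool", "data": {"steps": [[0,0,0.0005,0,0,0,0],[0,0,0.001,0,0,0,0],[0,0,0.0015,0,0,0,0],[0,0,0.0015,0,0,0,0]]}}

```text
clock: 15.2
tcp_pos: [466.8, 14.0, 103.2]
eef_rot: [2.369, 2.063, -0.0]
force: [-4.5, 1.3, 12.4]
gripper_width: -0.002
grip_force: 6.2
```

```bash
python3 - <<'E'
from rig import *
import cv2
b=grab_frame("side")[130:263,240:440];s=observe();print(s['clock'],s['tcp_pos'],s['force'])
cv2.imwrite('pics/b5.png',cv2.resize(b[...,::-1],(800,532),interpolation=cv2.INTER_CUBIC))
E
```

```text
15.25 [466.75583784  13.95271398 103.20752502] [-4.40522412  1.40720675 12.66821051]
```

View pics/b5.png

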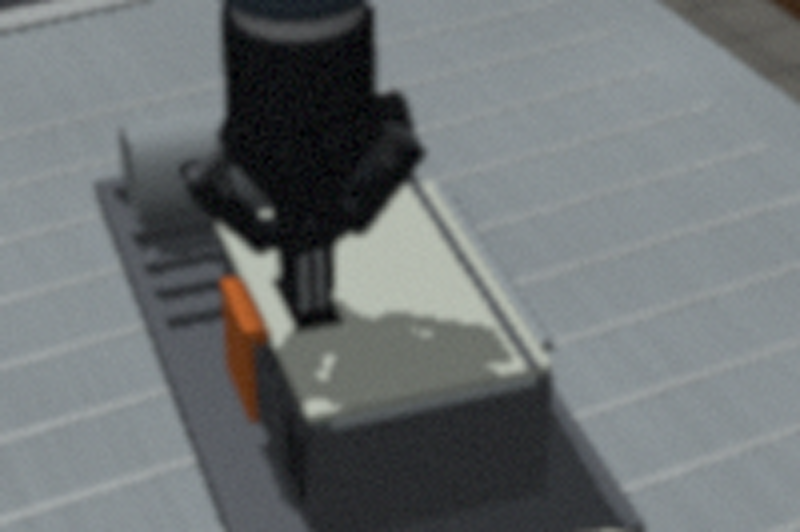

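The lid is down almost flush, with the finger on the pad at (315,315) and the clip at (240,345). I'll keep pressing against the seal.

Request:
{"op": "servo_tool", "data": {"steps": [[0,0,0.0005,0,0,0,0],[0,0,0.001,0,0,0,0],[0,0,0.001,0,0,0,0]]}}

```text
clock: 15.62
tcp_pos: [466.8, 13.9, 102.3]
eef_rot: [2.369, 2.063, 0.0]
force: [-5.1, 0.1, 12.8]
gripper_width: 0.001
grip_force: 6.5
```

Request:
{"op": "servo_tool", "data": {"steps": [[0,0,0.0005,0,0,0,0],[0,0,0.001,0,0,0,0],[0,0,0.001,0,0,0,0]]}}

```text
clock: 16.0
tcp_pos: [466.8, 13.9, 101.7]
eef_rot: [2.369, 2.063, 0.0]
force: [-6.2, -0.1, 17.0]
gripper_width: 0.005
grip_force: 8.5
```

Request:
{"op": "servo_tool", "data": {"steps": [[0,0,0.0005,0,0,0,0],[0,0,0.001,0,0,0,0],[0,0,0.001,0,0,0,0]]}}

```text
clock: 16.38
tcp_pos: [466.8, 13.9, 101.0]
eef_rot: [2.368, 2.063, 0.0]
force: [-7.5, 0.3, 20.0]
gripper_width: 0.002
grip_force: 10.2
```

Request:
{"op": "servo_tool", "data": {"steps": [[0,0,0.0005,0,0,0,0],[0,0,0.001,0,0,0,0],[0,0,0.001,0,0,0,0]]}}

```text
clock: 16.75
tcp_pos: [466.8, 13.9, 100.4]
eef_rot: [2.368, 2.063, 0.001]
force: [-7.7, 1.6, 24.0]
gripper_width: 0.003
grip_force: 11.8
```

Request:
{"op": "servo_tool", "data": {"steps": [[0,0,-0.001,0,0,0,0],[0,0,-0.002,0,0,0,0],[0,0,-0.002,0,0,0,0]]}}

```text
clock: 17.12
tcp_pos: [466.8, 13.9, 101.8]
eef_rot: [2.368, 2.063, 0.0]
force: [-6.1, -0.0, 17.2]
gripper_width: 0.002
grip_force: 8.9
```

Request:
{"op": "servo_tool", "data": {"steps": [[0,0,-0.001,0,0,0,0],[0,0,-0.0015,0,0,0,0],[0,0,-0.0015,0,0,0,0]]}}

```text
clock: 17.5
tcp_pos: [466.7, 14.0, 102.2]
eef_rot: [2.369, 2.063, -0.0]
force: [-2.6, 0.9, 8.8]
gripper_width: -0.003
grip_force: 3.8
```

Request:
{"op": "servo_tool", "data": {"steps": [[0,0,-0.001,0,0,0,0],[0,0,-0.0015,0,0,0,0],[0,0,-0.0015,0,0,0,0]]}}

```text
clock: 17.88
tcp_pos: [466.7, 13.9, 103.1]
eef_rot: [-2.369, -2.063, 0.0]
force: [-0.6, 0.4, -0.2]
gripper_width: 0.001
grip_force: 0.0
```

On release the force vanishes at z = 103.1, where pressing needed 12 N, so the clip is holding the lid. I'll retreat and check.

Request:
{"op": "servo_tool", "data": {"steps": [[0,0,-0.03,0,0,0,0],[0,0,-0.07,0,0,0,0],[0,0.03,-0.11,0,0,0,0],[0,0.08,-0.13,0,0,0,0],[0,0.13,-0.13,0,0,0,0],[0,0.16,-0.13,0,0,0,0],[0,0.16,-0.13,0,0,0,0]]}}

```text
clock: 18.75
tcp_pos: [626.5, -8.5, 231.9]
eef_rot: [-2.369, -2.062, 0.001]
force: [-0.9, -0.0, -0.7]
gripper_width: -0.001
grip_force: 0.0
```

```bash
python3 - <<'E'
from rig import *
import cv2,numpy as np
b=grab_frame("side")[130:330,240:440];a=grab_frame("scene")[160:310,170:395];s=observe();print(s['clock'],s['force'])
r=lambda i,w,h:cv2.resize(i[...,::-1],(w,h),interpolation=cv2.INTER_CUBIC)
cv2.imwrite('pics/b6.png',np.hstack([r(b,400,400),r(a,400,400)]))
# fit lid edge region
cv2.imwrite('pics/b7.png',r(b[20:110,40:150],660,540))
E
```

```text
18.85 [0.50128085 0.67871188 0.01041929]
```

View pics/b6.png

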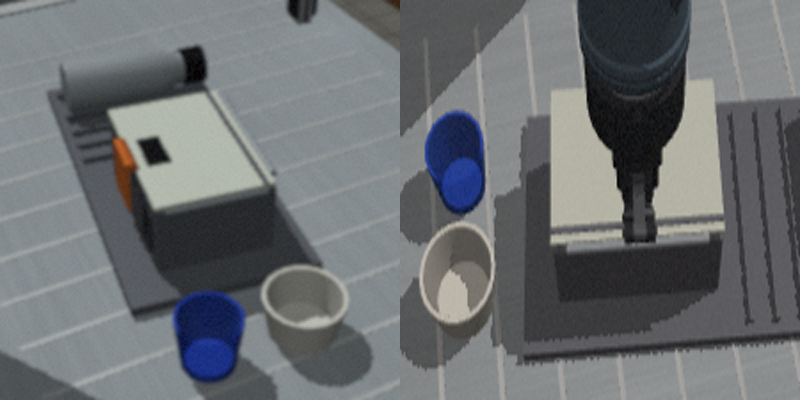

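View pics/b7.png

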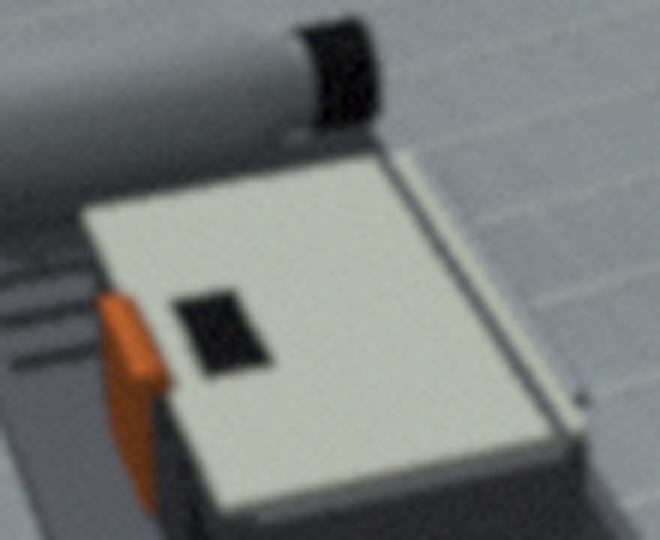

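The lid is shut and the orange clip (around (130,340) in the crop) laps over its front edge. The cup, ramekin and bottle have not moved, and the arm is clear.

```bash
python3 -c "
from rig import *
print(finish_job())"
```

```text
the job is handed in; nothing more can be done
None
```

I folded both flaps flat, closed the lid over them and pressed it home under the clip, with the ramekin, cup and bottle left in place; the job is handed in, and the hand-in gave no verdict back.

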